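# Walk the die block round to the fence

## Robot

A 6-joint arm with a two-finger parallel gripper is mounted at the origin on the work surface. World frame = base frame: x ahead of the robot, y to its left, z up, the work surface at z = 0. Lengths are in m, angles in rad, forces in N, time in s.
With the tool pointing down it reaches from about 0.3 to 0.85 m from the base axis. Payload 5.4 kg.
Tool frame: the origin (TCP) lies on the centre line of the jaws, within the pads' length; the fingertips stand 17 mm ahead of it and the grasp point (between the pads) lies 2 mm behind it; z points along the fingers, y is the direction in which the jaws open and shut (so a half turn about z gives the same grasp; the last joint's range is limited). The gripper opens to 85 mm and grips with 20 to 120 N. Pads are 22 mm wide; open, the fingers measure 114 mm over their backs; the gripper's body (76 mm by 85 mm) begins 54 mm behind the grasp point. The pads swing forward as they close: fully open they stand 13 mm farther back than shut.
Start: joints at [1.079, 0.158, 1.597, -0, 1.386, -0.21], TCP at [0.16, 0.552, 0.22] pointing down, gripper open.
Joint ranges: [-2.91, 2.91], [-0.94, 2.29], [0.18, 2.7], [-1.29, 4.43], [0.17, 2.64], [-3, 3]. Speed limits (rad/s): [2.57, 2.57, 3.14, 3.14, 3.14, 3.14].

## Interface

Orientations are given as a unit quaternion [x, y, z, w].
In Python, from station import r gives the robot as it stands. The module is installed in compiled form; this text tells all that it offers.
- The arm moves only by the shell command python3 -m creep 'ROWS' [FORCE]. ROWS is JSON, a list of rows, each a list of 3 entries, a list of its own where there are three numbers: the shift along the tool's x, y, z in mm, then the turn, a rotation vector about the tool's x, y, z in degrees, then the gripper's target within -1 to 1 (shut at 1, half-way at 0, fully open at -1). In form: [[[x, y, z], [wx, wy, wz], gripper], ...]. A call has 1 to 20 rows; each row is the pose to reach, as a shift and turn from the pose commanded when the call began, along the tool's axes at that moment; what a row does not reach only later rows make up. A row lasts 1/12 s, in which the tool goes at most 41.7 mm and 7.16 degrees, less where a joint would pass 70% of its speed; a pose out of reach is approached as far as the arm can. A call with a gripper value outside its range is refused whole. The fingers move at their own pace and stop on an object; FORCE is the grip in N (left out, the last holds). Time passes only in rows, so rows that repeat a pose let the fingers close. It gives the time, the measured TCP pose, the force and the opening at its end, in the units of the state.
- r.observe(): the state, without advancing time (a new reading comes with each control period).
- r.get_image(name): name is "side" or "top" or "wrist"; returns a dict with "color" (420x560x3 uint8, red, green, blue), "fx", "fy", "cx", "cy" (pixels), "eye" and "rotation" of the camera in the world. Camera axes: x right, y up, looking along -z (the intrinsics and any distortion apply to the point x, -y, -z); pixel columns grow to the right and rows downward; lengths in m; the calibration is good to about 2 mm. A picture is of the moment at which its call begins. There is no depth.
- r.finish_job(): hands the job in, once; it reports no verdict.
Trained networks look in a picture, given as the dict that the camera call returned (one of the last four; its "shot" number tells which), for a name from the list of things; names that differ only in an ending like _2 or _b are one class to them, and where a whole thing is asked for, a point or a joint stands for the part that bears it (a point fixed in the world has none). Each returns a list of dicts, best first, with "conf" (0 to 1); they miss things now and then, are a little off and sometimes report something else, mostly with a low value. They report only what shows in the picture. A call takes as long as a camera call. They do not tell look-alikes from the thing itself.
- r.search_frame(picture, label): "at" ([x, y, z] in m, in the coordinates of the camera as it stood for that picture, good to about 4 mm: the middle of the surface that is visible of it).
The state is a dict: "clock": time; "joints": joint angles; "qd": joint speeds; "joint_torque": joint torques, N m; "position": TCP position; "eef_rot": TCP orientation; "force": force on the tool from outside, world axes, zero at the start; "wrist_torque": the same for the moment, N m; "width": finger opening in m.
Only numpy, scipy, OpenCV 4.12 (cv2) and the standard library are available. Lean on these libraries where they do the work, as an engineer would, in place of code of your own. Each camera call takes 0.05 s, during which the arm holds its last target. There are 200 camera calls.

## Task

Push the aluminium die block round on the grey plate with the fingertips, nudging its corners in turn, until one of its two long sides lies flush along the steel fence, with the block between the two stop pins. Only push it, steadily: do not lift, tip or bat it, leave the other things where they stand, and draw the hand clear when you are done.

Things in the scene. Friction and masses are not known exactly. Their poses are not given: they have to be found in the camera images.
- die_block: The die block: flat cast-aluminium block, 90 mm (its x) by 120 mm (its y, the long way) by 34 mm high, about 0.9 kg, with a small dark bore at each corner of its top. Origin at the centre of its underside; z up. It slides flat on the grey plate with plain dry friction (a few newtons to about 12 N to move). Its long sides are alike: either may go to the fence.
- fence_face (a point): Fixed. Middle of the foot of the steel fence's working face, at the level of the plate's top. The fence is a bar 270 mm long, 25 mm thick, 30 mm high. Axes turn with the plate: x points squarely into the fence, away from the robot; y runs along the fence; z up. The block lies on its -x side.
- plate: Fixed grey plate that carries the fence and pins, 345 mm (x, from -185 to +160 mm) by 430 mm (y), 12 mm thick: its top is 12 mm above the table. Origin on its underside; axes parallel to those of fence_face, whose point lies at x = +100 mm.
- pin_left (a point): Fixed. Foot, on the plate's top, of the axis of a round stop pin, 16 mm diameter, 30 mm high, before the fence's left end: 15 mm to the -x side of the fence's face, 115 mm to +y of its middle.
- pin_right (a point): Fixed. The same for the like pin before the fence's right end, 115 mm to -y of its middle.
- specimen_a: Bystander: black round mounted specimen, 30 mm diameter, 22 mm high, standing on the plate beyond one end of the fence. Origin at the centre of its underside.
- specimen_b: Bystander: black round mounted specimen, 33 mm diameter, 16 mm high, standing on the plate beyond the other end of the fence. Origin at the centre of its underside.
- weight: Bystander: small knobbed brass weight, 24 mm diameter, 29 mm high, standing on the plate near its robot-side edge. Origin at the centre of its underside.
- bottle: Bystander: closed white bottle, 56 mm diameter, 130 mm high, on the table to the right of the plate. Origin at the centre of its underside.
- mouse: Bystander: black computer mouse, 100 x 58 x 32 mm, on the table to the left of the plate. Origin at the centre of its underside.
- loupe: Bystander: black ring-shaped loupe, 44 mm diameter, 30 mm high, on the table to the right of the plate. Origin at the centre of its underside.
- screwdriver: Bystander: screwdriver 170 mm long lying on the table to the left of the plate. Origin near the middle of its length, underneath.
Mind the look-alikes: they are no part of the job. What is meant by the die_block is not orange or pink, and is the smaller of those in its own colour.

How it is judged:
By the outcome, as a careful person would: the job done as asked, in the order asked, and still so for the second after the job is handed in, with the robot touching nothing.
It also fails if it takes over 58 s, if anything falls off the work surface, if the arm or the gripper's body presses on something with over 40 N, if the wrist force passes 120 N, or if a joint passes its speed limit or range.

## Working session

There is one attempt and no reset: what is moved stays moved. The work goes in short steps, Python scripts to look and compute and a shell command to move; the robot and the scene stay as the last step left them, time stands still between calls to the robot, and variables do not carry over. Pictures are saved under pics/ and viewed, about 8 in all and at most 12, crops included, and the job is handed in when it is done.

```bash
mkdir -p pics
cat > h.py <<'E'
import numpy as np, cv2
from station import r
from scipy.spatial.transform import Rotation as R
def snap(n,f):
    p=r.get_image(n); cv2.imwrite('pics/'+f,p['color'][:,:,::-1]); return p
def rot(p):
    q=np.array(p['rotation'],float)
    return q.reshape(3,3) if q.size==9 else R.from_quat(q).as_matrix()
def w2p(p,X):
    c=(np.atleast_2d(X)-p['eye'])@rot(p); return np.c_[p['cx']+p['fx']*c[:,0]/-c[:,2], p['cy']-p['fy']*c[:,1]/-c[:,2]]
def p2w(p,uv,z):
    uv=np.atleast_2d(uv).astype(float); d=np.c_[(uv[:,0]-p['cx'])/p['fx'],-(uv[:,1]-p['cy'])/p['fy'],-np.ones(len(uv))]@rot(p).T
    e=np.array(p['eye']); return e+d*((z-e[2])/d[:,2])[:,None]
E
python3 - <<'E'
from h import *
for n in ('top','side'):
    p=snap(n,n+'0.png'); print(n,{k:np.round(v,4).tolist() for k,v in p.items() if k not in('color',)})
    for l in ('die_block','fence_face','pin_left','plate','weight','specimen_a'):
        for d in r.search_frame(p,l)[:4]: print(l,round(d['conf'],2),np.round(rot(p)@np.array(d['at'])+p['eye'],3))
o=r.observe(); print({k:np.round(v,4).tolist() for k,v in o.items()})
E
```

```text
top {'fx': 491.1241, 'fy': 491.1241, 'cx': 275.9602, 'cy': 209.4955, 'eye': [0.3352, -0.0028, 1.3454], 'rotation': [0.0437, -0.0503, -0.6985, 0.7125], 'shot': 1}
die_block 0.95 [0.847 0.049 0.036]
die_block 0.92 [0.188 0.344 0.045]
die_block 0.9 [ 0.19  -0.336  0.05 ]
die_block 0.57 [ 0.554 -0.051  0.047]
fence_face 0.72 [ 0.554 -0.048  0.016]
pin_left 0.59 [ 0.553 -0.048  0.012]
plate 0.57 [ 0.556 -0.043  0.015]
plate 0.42 [ 0.38  -0.47   0.085]
weight 0.45 [ 0.573 -0.448  0.035]
weight 0.4 [ 0.404 -0.1    0.031]
weight 0.33 [0.365 0.44  0.032]
specimen_a 0.58 [0.579 0.122 0.027]
side {'fx': 379.9582, 'fy': 379.9582, 'cx': 276.9691, 'cy': 209.0757, 'eye': [0.3701, -0.799, 0.7245], 'rotation': [0.4119, -0.0495, -0.0823, 0.9062], 'shot': 2}
die_block 0.95 [0.191 0.3   0.046]
die_block 0.93 [ 0.555 -0.065  0.047]
die_block 0.76 [ 0.187 -0.356  0.047]
die_block 0.7 [0.841 0.039 0.033]
fence_face 0.61 [ 0.55  -0.124  0.014]
pin_left 0.66 [ 0.552 -0.124  0.011]
plate 0.84 [ 0.553 -0.124  0.01 ]
weight 0.6 [ 0.412 -0.105  0.03 ]
specimen_a 0.52 [ 0.565 -0.241  0.029]
{'clock': 0.7, 'joints': [1.0789, 0.1584, 1.597, 0.0, 1.3862, -0.2101], 'qd': [0.0007, -0.0004, -0.0004, 0.0005, 0.0007, -0.0004], 'joint_torque': [0.0007, -39.5901, -33.165, -0.0001, 0.0003, 0.0], 'position': [0.1599, 0.5523, 0.22], 'eef_rot': [0.1404, 0.9901, 0.0, 0.0], 'force': [-0.2116, 0.6722, -0.3275], 'wrist_torque': [0.0435, 0.0182, -0.0239], 'width': 0.0851}
```

View pics/top0.png

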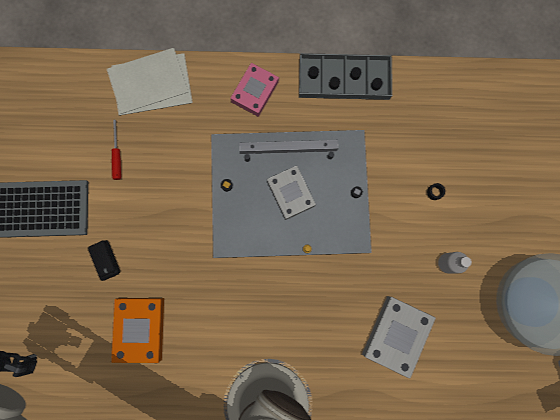

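View pics/side0.png

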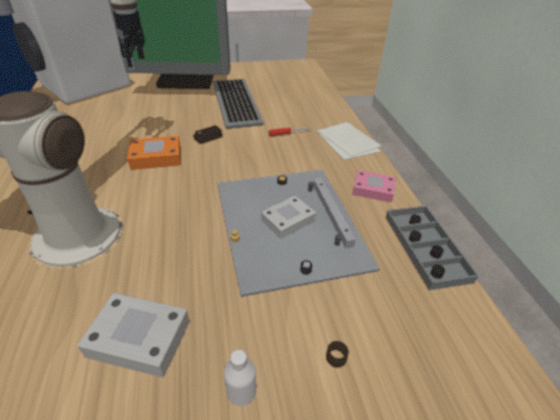

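The top picture shows these candidates: silver block on the plate (291,192), larger silver block (400,337), orange (138,330) and pink (255,88). I choose the small silver one on the plate. The weight is at (307,248), the specimens at (227,185) and (356,192), and the fence at about (288,147). The side view agrees. Next is a close crop.

Run:
```python
from h import *
p=r.get_image('top'); c=p['color'][122:262,205:375,::-1]
cv2.imwrite('pics/crop1.png',cv2.resize(c,None,fx=4.7,fy=4.2,interpolation=cv2.INTER_CUBIC)[:, :])
cv2.imwrite('pics/crop1.png',cv2.resize(c,None,fx=4,fy=4,interpolation=cv2.INTER_CUBIC))
```

```text
(no output)
```

View pics/crop1.png

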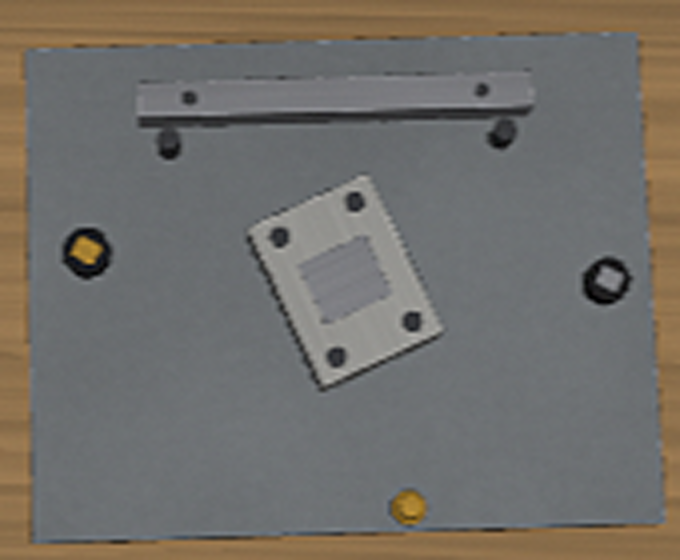

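Chosen: the small silver block, with its corners in the crop at (248,228), (368,177), (442,330) and (322,388). It stands between the specimens, with the fence and pins above it (pins at (168,140) and (502,130)). Next I measure both the plate and the block.

```bash
cat >> h.py <<'E'
from scipy.optimize import least_squares
def fitpose(P,M,x0):  # P world xy, M model xy
    f=lambda s:((M@np.array([[np.cos(s[2]),np.sin(s[2])],[-np.sin(s[2]),np.cos(s[2])]])+s[:2])-P).ravel()
    s=least_squares(f,x0); return s.x,np.abs(s.fun).max()
def block(p,zt=.046,win=(200,130,380,262),lo=135):
    c=p['color'].astype(int); m=((c.min(2)>lo)).astype(np.uint8)
    k=np.zeros_like(m); k[win[1]:win[3],win[0]:win[2]]=1; m=cv2.morphologyEx(m*k,cv2.MORPH_CLOSE,np.ones((9,9)))
    n,L,s,_=cv2.connectedComponentsWithStats(m); i=1+np.argmax(s[1:,4])
    cs,_=cv2.findContours((L==i).astype(np.uint8),cv2.RETR_EXTERNAL,cv2.CHAIN_APPROX_NONE)
    W=p2w(p,cs[0][:,0,:],zt)[:,:2]; (cx,cy),(w,h),a=cv2.minAreaRect((W*1000).astype(np.float32))
    if w>h: a+=90   # x axis = short side
    a=(a+90)%180-90
    if w>h: w,h=h,w
    return cx,cy,a,w,h,s[i,4]
E
python3 - <<'E'
from h import *
p=r.get_image('top')
f=lambda a:np.array(a)/4.+[205,122]
pl=p2w(p,f([(25,50),(636,33),(664,522),(34,542)]),.012)[:,:2]*1000
M=np.array([(160,215),(160,-215),(-185,-215),(-185,215.)])
s,e=fitpose(pl,M,[550,-50,0]); print('plate',s[:2],np.degrees(s[2]),e)
c,d=np.cos(s[2]),np.sin(s[2]); A=np.array([[c,-d],[d,c]])
F=A@[100,0]+s[:2]; print('fence face',F)
# checks
print('fence top line (z .042, near edge of top)',(p2w(p,f([(138,118),(533,105)]),.042)[:,:2]*1000-F)@A)
print('foot',(p2w(p,f([(138,126),(533,113)]),.012)[:,:2]*1000-F)@A)
print('pins top',(p2w(p,f([(168,137),(503,127)]),.042)[:,:2]*1000-F)@A)
print('weight,spec',(p2w(p,f([(408,507),(86,250),(606,280)]),.03)[:,:2]*1000-F)@A, p2w(p,f([(408,507)]),.035))
b=p2w(p,f([(248,228),(368,177),(442,330),(322,388)]),.046)[:,:2]*1000
Mb=np.array([(-45,60),(-45,-60),(45,-60),(45,60.)])
Mb=np.array([(45,60),(45,-60),(-45,-60),(-45,60.)])
for yaw in (-65,25,65,115): pass
print('edges',np.linalg.norm(b-np.roll(b,-1,0),axis=1))
ctr=b.mean(0); v=(b[0]+b[1]-b[2]-b[3]); print('block ctr',ctr,'long axis deg',np.degrees(np.arctan2(v[1],v[0])),'in F',(ctr-F)@A)
print('corners F',(b-F)@A)
print(block(p))
E
```

```text
plate [573.81502852 -50.75247543] 2.9575313076492447 1.699508708514685
fence face [673.6818338 -45.5929015]
fence top line (z .042, near edge of top) [[ 3.25882589e-02  1.34720195e+02]
 [ 1.09009883e+00 -1.34448035e+02]]
foot [[   2.06586951  136.56354154]
 [   3.12956161 -138.64690859]]
pins top [[ -13.79310933  114.67893043]
 [ -13.64801216 -113.25225183]]
weight,spec [[-268.92566008  -38.92811332]
 [ -87.74460206  172.78421745]
 [-119.26212319 -179.90519261]] [[ 0.40684944 -0.09798122  0.035     ]]
edges [ 88.3106408  115.26212969  89.40564823 119.06115671]
block ctr [557.22061045 -53.23553266] long axis deg 25.938193238754977 in F [-116.70043035   -1.62354866]
corners F [[ -79.05549063   62.28945669]
 [ -46.48325753  -19.79476171]
 [-152.3814421   -65.30226708]
 [-188.88153115   16.31337746]]
(560.0011596679688, -53.281463623046875, -63.81313705444336, 87.99384307861328, 118.02389526367188, np.int32(1124))
```

The plate fit is consistent: the fence ends and pins land within about 2 mm of their nominal positions. Plan in the fence frame:
- The block centre is at (-116,-2), with its long axis 23° off x, so it has to turn +67°.
- Push 1 nudges the right side's far corner towards +y.
- Then I push the near-left corner round and towards the fence.

First the hand moves over, shut and aligned with the plate.

```bash
python3 -m creep '[[[-631,-507,0],[0,0,-19.1],1],[[-631,-507,0],[0,0,-19.1],1],[[-631,-507,0],[0,0,-19.1],1],[[-631,-507,0],[0,0,-19.1],1],[[-631,-507,0],[0,0,-19.1],1],[[-631,-507,0],[0,0,-19.1],1],[[-631,-507,0],[0,0,-19.1],1],[[-631,-507,0],[0,0,-19.1],1],[[-631,-507,0],[0,0,-19.1],1],[[-631,-507,0],[0,0,-19.1],1],[[-631,-507,0],[0,0,-19.1],1],[[-631,-507,0],[0,0,-19.1],1],[[-631,-507,0],[0,0,-19.1],1],[[-631,-507,0],[0,0,-19.1],1],[[-631,-507,0],[0,0,-19.1],1],[[-631,-507,0],[0,0,-19.1],1],[[-631,-507,0],[0,0,-19.1],1],[[-631,-507,0],[0,0,-19.1],1],[[-631,-507,0],[0,0,-19.1],1],[[-631,-507,0],[0,0,-19.1],1]]' 30
cat >> h.py <<'E'
FO=np.array([673.7,-45.6]); th=np.radians(2.96); A=np.array([[np.cos(th),-np.sin(th)],[np.sin(th),np.cos(th)]])
def tcpF():
    o=r.observe(); t=np.array(o['position'])*1000; M=R.from_quat(o['eef_rot']).as_matrix()
    print('tcp F',np.round((t[:2]-FO)@A,1),'z',t[2].round(1),'tool y deg in F',np.degrees(np.arctan2(M[1,1],M[0,1])).round(2)-2.96,'tz',M[:,2].round(3),'w',round(o['width'],4),'f',np.round(o['force'],1),'t',round(o['clock'],2))
E
python3 -c "
from h import *
tcpF()"
```

```text
clock: 2.47
position: [0.6266, -0.1142, 0.2197]
eef_rot: [-0.024, 1.0, -0.001, 0.0]
force: [-0.2, 0.3, 0.2]
width: -0.0004
tcp F [-50.6 -66.1] z 219.7 tool y deg in F 89.84 tz [ 0.001 -0.001 -1.   ] w -0.0004 f [-0.2  0.3  0.2] t 2.47
```

```bash
python3 -m creep '[[[0,0,40],[0,0,0],1],[[0,0,80],[0,0,0],1],[[0,0,110],[0,0,0],1],[[0,0,135],[0,0,0],1],[[0,0,155],[0,0,0],1],[[0,0,168],[0,0,0],1],[[0,0,178],[0,0,0],1],[[0,0,178],[0,0,0],1],[[0,0,178],[0,0,0],1]]'
python3 -c "
from h import *
tcpF(); snap('side','side1.png')
p=r.get_image('side'); cv2.imwrite('pics/side1.png',cv2.resize(p['color'][150:290,200:400,::-1],None,fx=4,fy=4))"
```

```text
clock: 3.22
position: [0.6255, -0.1103, 0.0426]
eef_rot: [-0.026, 1.0, -0.0, 0.0]
force: [0.5, -0.6, -0.0]
width: -0.0002
tcp F [-51.5 -62.1] z 42.6 tool y deg in F 90.0 tz [ 0.001 -0.    -1.   ] w -0.0002 f [ 0.5 -0.6 -0. ] t 3.22
```

View pics/side1.png

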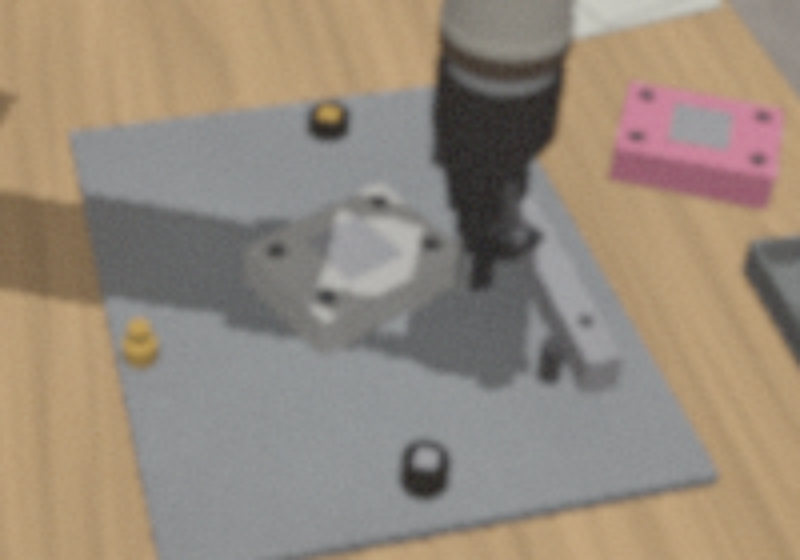

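The fingertips (crop about (480,280)) are down, just off the block's far-right corner, clear of the fence and low on the block. Now push 1 (+y), gently.

```bash
python3 -m creep '[[[0,4,0],[0,0,0],1],[[0,8,0],[0,0,0],1],[[0,12,0],[0,0,0],1],[[0,15,0],[0,0,0],1],[[0,17,0],[0,0,0],1],[[0,19,0],[0,0,0],1],[[0,21,0],[0,0,0],1],[[0,24,0],[0,0,0],1],[[0,27,0],[0,0,0],1],[[0,30,0],[0,0,0],1],[[0,33,0],[0,0,0],1],[[0,36,0],[0,0,0],1],[[0,39,0],[0,0,0],1],[[0,42,0],[0,0,0],1],[[0,45,0],[0,0,0],1],[[0,48,0],[0,0,0],1],[[0,51,0],[0,0,0],1],[[0,54,0],[0,0,0],1]]'
python3 -c "
from h import *
tcpF()"
```

```text
clock: 4.82
position: [0.6222, -0.056, 0.042]
eef_rot: [-0.026, 1.0, -0.0, 0.0]
force: [-0.2, 0.5, 0.1]
width: -0.0001
tcp F [-51.9  -7.7] z 42.0 tool y deg in F 89.99000000000001 tz [ 0. -0. -1.] w -0.0001 f [-0.2  0.5  0.1] t 4.82
```

```bash
python3 -c "
from h import *
p=r.get_image('side'); cv2.imwrite('pics/side2.png',cv2.resize(p['color'][150:290,200:400,::-1],None,fx=4,fy=4,interpolation=cv2.INTER_CUBIC))
p=r.get_image('top'); print(block(p))"
```

```text
(711.3887939453125, -75.02857971191406, -4.613838195800781, 40.4961051940918, 150.41395568847656, np.int32(435))
```

View pics/side2.png

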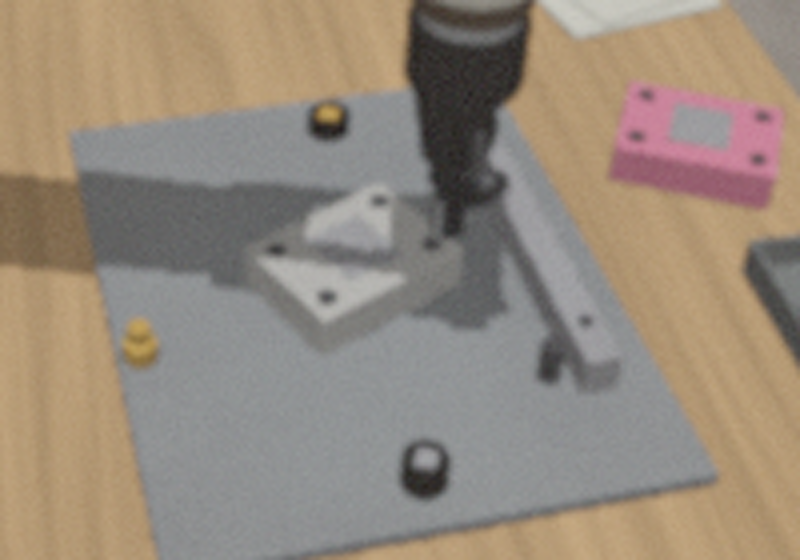

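The block has not moved: the tip (crop (452,235)) passed between its far end and the fence without touching. I'll triangulate to see where the offset lies.

Run:
```python
from h import *
p=r.get_image('side'); f=lambda a:np.array(a)/4.+[200,150]
G=lambda a,z:np.round((p2w(p,f(a),z)[:,:2]*1000-FO)@A,1)
print('block',G([(380,183),(462,243),(325,328),(247,260)],.046))
print('tip',G([(452,235)],.025)); print('plate L/near',G([(72,130),(160,562),(716,480)],.012)); print('pin r base/top',G([(548,378)],.012),G([(548,342)],.042))
o=r.observe(); t=np.array(o['position']); print('tip px pred',(w2p(p,[t-[0,0,.017]])-[200,150])*4)
b=np.array([(-79,62),(-46,-20),(-152,-65),(-189,16)])
W=np.c_[(b@A.T+FO)/1000,np.full(4,.046)]; print('pred block px',(w2p(p,W)-[200,150])*4)
```

```text
block [[ -75.9   62.5]
 [ -39.2  -11.8]
 [-150.6  -71.2]
 [-185.4    2.9]]
tip [[-34.1  20.3]]
plate L/near [[-277.8  216.3]
 [-280.6 -202. ]
 [  58.4 -217.5]]
pin r base/top [[ -11.3 -114.3]] [[ -13.9 -110.7]]
tip px pred [[439.90744625 264.7249063 ]]
pred block px [[376.05176186 184.00238924]
 [456.27185417 252.22757676]
 [320.50213986 321.66666097]
 [237.65611869 248.07371345]]
```

```bash
python3 -m creep '[[[0,0,-40],[0,0,0],1],[[0,0,-80],[0,0,0],1],[[20,40,-110],[0,0,0],1],[[40,80,-110],[0,0,0],1],[[60,120,-110],[0,0,0],1],[[80,160,-110],[0,0,0],1],[[100,200,-110],[0,0,0],1],[[120,240,-110],[0,0,0],1],[[120,240,-110],[0,0,0],1],[[120,240,-110],[0,0,0],1]]'
python3 - <<'E'
from h import *
tcpF()
p=r.get_image('top'); b=block(p); print(np.round(b,1), np.round((np.array(b[:2])-FO)@A,1),'long axis F',b[2]+90-2.96)
c=p['color'][122:262,205:375,::-1]
cv2.imwrite('pics/crop2.png',cv2.resize(c,None,fx=4,fy=4,interpolation=cv2.INTER_CUBIC))
E
```

```text
clock: 5.8
position: [0.4873, 0.181, 0.1519]
eef_rot: [-0.028, 1.0, 0.001, -0.001]
force: [0.4, -0.7, 0.3]
width: 0.0003
tcp F [-174.5  235.9] z 151.9 tool y deg in F 90.27000000000001 tz [-0.001  0.001 -1.   ] w 0.0003 f [ 0.4 -0.7  0.3] t 5.8
[ 560.   -53.3  -64.    88.3  118.1 1133. ] [-114.    -1.8] long axis F 23.081936874389648
```

View pics/crop2.png

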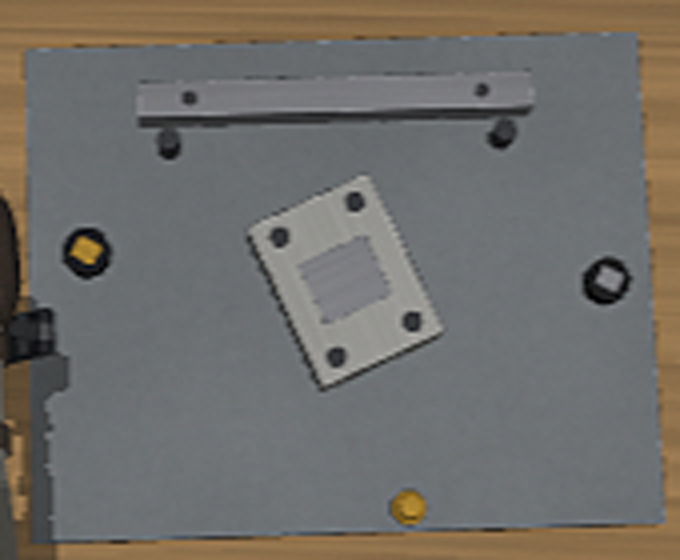

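The block is exactly where it was: corners are still at (248,228), (368,177), (442,330) and (322,388). I'll work out from the earlier views where the tip really was.

Run:
```python
from h import *
p=r.get_image('side')
for nm,F,px in(('side1',(-51.5,-62.1,42.6),(482,290)),('side2',(-51.9,-7.7,42),(452,237))):
    w=np.r_[A@F[:2]+FO,F[2]]/1000
    print(nm,'obs',px,[( int(z*1000),np.round((w2p(p,[[w[0],w[1],z]])[0]-[200,150])*4).tolist()) for z in(.012,.025,.035,.046,.06)])
    for z in(.025,.035,.046): print(z,np.round((p2w(p,np.array(px)/4+[200,150],z)[0,:2]*1000-FO)@A,1))
```

```text
side1 obs (482, 290) [(12, [464.0, 332.0]), (25, [465.0, 318.0]), (35, [467.0, 307.0]), (46, [468.0, 295.0]), (60, [470.0, 279.0])]
0.025 [-31.8 -38.4]
0.035 [-36.2 -48.3]
0.046 [-41.1 -59.3]
side2 obs (452, 237) [(12, [438.0, 279.0]), (25, [440.0, 265.0]), (35, [441.0, 254.0]), (46, [442.0, 242.0]), (60, [444.0, 226.0])]
0.025 [-34.7  18.2]
0.035 [-39.1   7.5]
0.046 [-44.   -4.4]
```

Run:
```python
import cv2
a=cv2.imread('pics/side1.png')[120:400,360:640]; b=cv2.imread('pics/side2.png')[120:400,300:580]
cv2.imwrite('pics/cmp.png',cv2.resize(cv2.hconcat([a,b]),None,fx=1.4,fy=2,interpolation=cv2.INTER_CUBIC)[:600])
```

```text
(no output)
```

View pics/cmp.png

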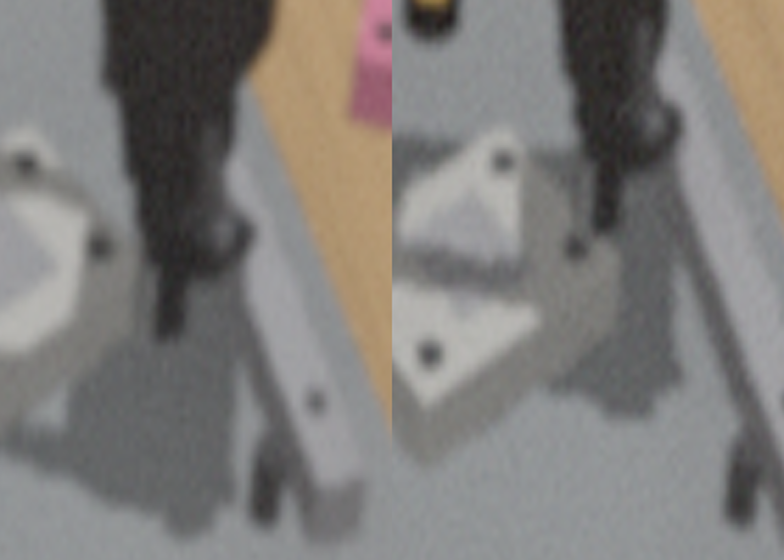

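In both views the tip appears at z ≈ 46–48, above the block's top, though the stated geometry puts it at 25. That explains the miss. I'll settle the tip height by descending slowly over free plate, beside the near-left corner where the next push starts.

```bash
python3 -m creep '[[[8,-90,0],[0,0,0],1],[[14,-179,0],[0,0,0],1],[[14,-179,0],[0,0,0],1],[[14,-179,0],[0,0,0],1],[[14,-179,0],[0,0,0],1],[[14,-179,40],[0,0,0],1],[[14,-179,80],[0,0,0],1],[[14,-179,100],[0,0,0],1],[[14,-179,110],[0,0,0],1],[[14,-179,115],[0,0,0],1],[[14,-179,118],[0,0,0],1],[[14,-179,120],[0,0,0],1],[[14,-179,120],[0,0,0],1],[[14,-179,120],[0,0,0],1]]'
python3 - <<'E'
from h import *
tcpF()
p=r.get_image('side'); o=r.observe(); t=np.array(o['position'])
uv=w2p(p,[t-[0,0,.017],t])[:]; print(uv)
u,v=uv[0].astype(int); c=p['color'][v-60:v+30,u-60:u+60,::-1].copy()
c=cv2.resize(c,None,fx=6,fy=6,interpolation=cv2.INTER_CUBIC); cv2.circle(c,(360,360),3,(0,0,255),-1); cv2.imwrite('pics/tip.png',c)
E
```

```text
clock: 7.07
position: [0.4865, -0.0025, 0.0333]
eef_rot: [-0.026, 1.0, -0.0, 0.001]
force: [-0.3, 0.2, 0.1]
width: 0.0004
tcp F [-184.7   52.7] z 33.3 tool y deg in F 90.01 tz [ 0.003 -0.001 -1.   ] w 0.0004 f [-0.3  0.2  0.1] t 7.07
[[258.24018268 211.29831301]
 [258.17701468 206.72265249]]
```

View pics/tip.png

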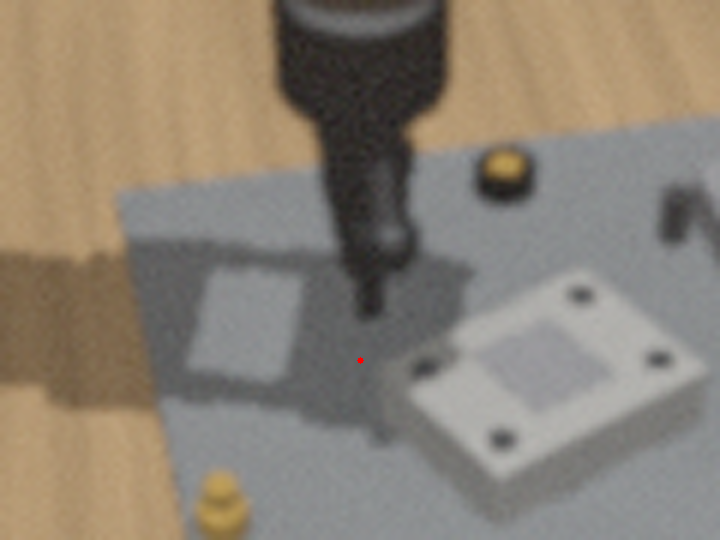

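The tip shows at (369,317), about 7 px above the predicted point (360,360). That puts it roughly 27 mm higher than stated, so I probe on down in small steps, watching the force.

```bash
python3 -m creep '[[[0,0,2],[0,0,0],1],[[0,0,4],[0,0,0],1],[[0,0,5],[0,0,0],1],[[0,0,5],[0,0,0],1]]' | egrep 'pos|force'; python3 -m creep '[[[0,0,1],[0,0,0],1],[[0,0,2],[0,0,0],1],[[0,0,2],[0,0,0],1]]'| egrep 'pos|force'
```

```text
position: [0.485, -0.0021, 0.0267]
force: [0.7, -0.9, -0.7]
position: [0.4851, -0.0022, 0.0248]
force: [0.0, 0.2, 0.2]
```

No contact at TCP z=24.8, where the nominal tip would be inside the plate, so the stated tip length doesn't hold here. I continue carefully.

```bash
for i in 1; do python3 -m creep '[[[0,0,1],[0,0,0],1],[[0,0,2],[0,0,0],1],[[0,0,3],[0,0,0],1],[[0,0,3],[0,0,0],1]]' | egrep 'pos|force'; done; python3 -m creep '[[[0,0,1],[0,0,0],1],[[0,0,2],[0,0,0],1],[[0,0,3],[0,0,0],1],[[0,0,3],[0,0,0],1]]' | egrep 'pos|force|clock'
python3 - <<'E'
from h import *
p=r.get_image('side'); o=r.observe(); t=np.array(o['position'])
for q in('side','top'):
    p=r.get_image(q); u,v=w2p(p,[t])[0]; print(q,u,v)
    if q=='side':
        u,v=int(u),int(v); c=cv2.resize(p['color'][v-60:v+30,u-60:u+60,::-1],None,fx=5,fy=5,interpolation=cv2.INTER_CUBIC); cv2.circle(c,(300,300),3,(0,0,255),-1); cv2.imwrite('pics/tip2.png',c)
p=r.get_image('wrist'); print(np.round(p['eye'],4)-t, r.observe()['joints'])
E
```

```text
position: [0.4851, -0.0022, 0.0218]
force: [-0.5, 0.9, -0.2]
clock: 8.37
position: [0.4851, -0.0022, 0.0188]
force: [0.3, -0.1, -0.4]
side 257.79305625460904 210.58091930977426
top 271.6487962934049 219.5177315613108
[-0.07804504 -0.00451603  0.15375634] [-2.54241246e-01  1.97302658e-01  1.99363627e+00 -1.77626368e-05
  9.50564492e-01 -1.87661314e+00]
```

View pics/tip2.png

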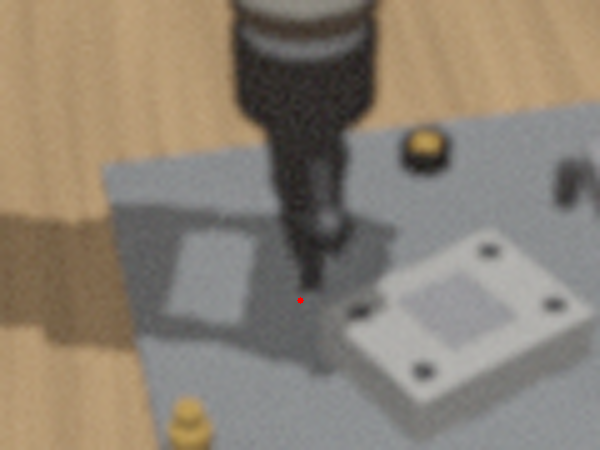

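Still no contact at TCP z=18.8, and the tip shows at (310,287), above the TCP mark (300,300). So the tips end at about z≈27, a fine pushing height on the 12–46 mm block. I go 3 mm lower and push the near-left corner along the side's normal.

```bash
python3 -m creep '[[[0,0,2],[0,0,0],1],[[-2,-4,3],[0,0,0],1],[[-3,-8,3],[0,0,0],1],[[-5,-12,3],[0,0,0],1],[[-6,-14,3],[0,0,0],1],[[-7,-16,3],[0,0,0],1],[[-8,-18,3],[0,0,0],1],[[-9,-20,3],[0,0,0],1],[[-9,-22,3],[0,0,0],1],[[-10,-24,3],[0,0,0],1],[[-11,-26,3],[0,0,0],1],[[-12,-29,3],[0,0,0],1],[[-13,-32,3],[0,0,0],1],[[-15,-35,3],[0,0,0],1],[[-16,-38,3],[0,0,0],1]]'
python3 - <<'E'
from h import *
tcpF()
p=r.get_image('side'); c=p['color'][150:290,200:400,::-1]; cv2.imwrite('pics/side3.png',cv2.resize(c,None,fx=4,fy=4,interpolation=cv2.INTER_CUBIC))
p=r.get_image('top'); b=block(p); print(np.round(b,1), np.round((np.array(b[:2])-FO)@A,1),'long axis F',b[2]+90-2.96)
E
```

```text
clock: 9.82
position: [0.5021, -0.039, 0.0155]
eef_rot: [-0.026, 1.0, 0.001, -0.001]
force: [-4.6, 3.2, 1.6]
width: -0.0
tcp F [-171.1   15.5] z 15.5 tool y deg in F 90.0 tz [-0.003  0.001 -1.   ] w -0.0 f [-4.6  3.2  1.6] t 9.82
[550.4 -50.7 -17.9  58.4 146.8 687. ] [-123.4    1.3] long axis F 69.15850738525391
```

Contact, with about 6 N of pushing force. I continue, turning the direction along with the block, then back off, lift away and look.

```bash
python3 -m creep '[[[-1.5,-2.5,0],[0,0,0],1],[[-3,-5,0],[0,0,0],1],[[-4.5,-7.5,0],[0,0,0],1],[[-6,-10,0],[0,0,0],1],[[-8,-12.5,0],[0,0,0],1],[[-10,-15,0],[0,0,0],1],[[-12,-17.5,0],[0,0,0],1],[[-14,-20,0],[0,0,0],1],[[-14,-20,0],[0,0,0],1],[[-8,-10,0],[0,0,0],1],[[2,10,0],[0,0,0],1],[[2,10,-40],[0,0,0],1],[[2,10,-80],[0,0,0],1],[[30,50,-110],[0,0,0],1],[[30,90,-110],[0,0,0],1],[[30,130,-110],[0,0,0],1],[[30,170,-110],[0,0,0],1],[[30,210,-110],[0,0,0],1],[[30,210,-110],[0,0,0],1],[[30,210,-110],[0,0,0],1]]'
python3 - <<'E'
from h import *
tcpF()
p=r.get_image('top'); b=block(p); print(np.round(b,1), np.round((np.array(b[:2])-FO)@A,1),'long axis F',b[2]+90-2.96)
E
```

```text
clock: 11.58
position: [0.4624, 0.1716, 0.1267]
eef_rot: [-0.028, 1.0, 0.0, 0.001]
force: [-0.1, -0.2, 0.1]
width: 0.0001
tcp F [-199.9  227.8] z 126.7 tool y deg in F 90.28 tz [ 0.003  0.001 -1.   ] w 0.0001 f [-0.1 -0.2  0.1] t 11.58
[ 607.3  -57.6  -41.1  101.5  160.5 1160. ] [-67.   -8.6] long axis F 45.919894256591796
```

```bash
cat >> h.py <<'E'
def block(p,zt=.046,win=(205,125,375,262)):
    c=p['color'].astype(int); best=None
    for lo in range(125,190,4):
        m=(c.min(2)>lo).astype(np.uint8); k=np.zeros_like(m); k[win[1]:win[3],win[0]:win[2]]=1
        m=cv2.morphologyEx(m*k,cv2.MORPH_OPEN,np.ones((3,3)))
        cs,_=cv2.findContours(m,cv2.RETR_EXTERNAL,cv2.CHAIN_APPROX_NONE)
        for q in cs:
            if len(q)<40: continue
            W=p2w(p,q[:,0,:],zt)[:,:2]; (cx,cy),(w,h),a=cv2.minAreaRect((W*1000).astype(np.float32))
            if w>h: a+=90; w,h=h,w
            e=abs(w-88)+abs(h-118)
            if best is None or e<best[0]: best=(e,cx,cy,(a+90)%180-90,w,h,lo)
    _,cx,cy,a,w,h,lo=best; L=a+90-2.96; L=(L+180)%180
    ctr=(np.array([cx,cy])-FO)@A; t=np.radians(L); u=np.array([np.cos(t),np.sin(t)]); v=np.array([-u[1],u[0]])
    print('block F',ctr.round(1),'long axis',round(L,1),'size',round(w,1),round(h,1),'lo',lo,'corners +u+v,+u-v,-u-v,-u+v',[(ctr+s*60*u+q*45*v).round(0).tolist() for s,q in((1,1),(1,-1),(-1,-1),(-1,1))])
    return ctr,L
E
python3 -c "
from h import *
block(r.get_image('top'))"
```

```text
block F [-85.9 -19.4] long axis 47.1 size 88.2 118.2 lo 129 corners +u+v,+u-v,-u-v,-u+v [[-78.0, 55.0], [-12.0, -6.0], [-94.0, -94.0], [-160.0, -33.0]]
```

The block has turned 24°: centre (-86,-19), long axis at 47°, 43° to go. Next corner: the near end's right corner (-94,-94), pushed along (+x,+y), which also brings it back in y.

```bash
python3 -m creep '[[[-10,-40,0],[0,0,0],1],[[-64,-345,0],[0,0,0],1],[[-64,-345,0],[0,0,0],1],[[-64,-345,0],[0,0,0],1],[[-64,-345,0],[0,0,0],1],[[-64,-345,0],[0,0,0],1],[[-64,-345,0],[0,0,0],1],[[-64,-345,0],[0,0,0],1],[[-64,-345,0],[0,0,0],1],[[-64,-345,0],[0,0,0],1],[[-64,-345,0],[0,0,0],1],[[-64,-345,40],[0,0,0],1],[[-64,-345,70],[0,0,0],1],[[-64,-345,90],[0,0,0],1],[[-64,-345,105],[0,0,0],1],[[-64,-345,110],[0,0,0],1],[[-64,-345,110],[0,0,0],1]]'
python3 - <<'E'
from h import *
tcpF()
E
```

```text
clock: 13.1
position: [0.5426, -0.1711, 0.0147]
eef_rot: [-0.026, 1.0, 0.001, -0.001]
force: [-0.2, -0.1, -1.0]
width: -0.0003
tcp F [-137.4 -118.6] z 14.7 tool y deg in F 90.02000000000001 tz [-0.003  0.002 -1.   ] w -0.0003 f [-0.2 -0.1 -1. ] t 13.1
```

```bash
python3 -m creep '[[[-3.5,3.5,0],[0,0,0],1],[[-7,7.5,0],[0,0,0],1],[[-10,11,0],[0,0,0],1],[[-13,14,0],[0,0,0],1],[[-15,16,0],[0,0,0],1],[[-16.5,17.5,0],[0,0,0],1],[[-18,19,0],[0,0,0],1],[[-19.5,20.5,0],[0,0,0],1],[[-21,22,0],[0,0,0],1],[[-22.5,24,0],[0,0,0],1],[[-24,26,0],[0,0,0],1],[[-25.5,28,0],[0,0,0],1],[[-27,30,0],[0,0,0],1],[[-28.5,32,0],[0,0,0],1],[[-30,34,0],[0,0,0],1],[[-31.5,36,0],[0,0,0],1],[[-33,38,0],[0,0,0],1],[[-34.5,40,0],[0,0,0],1]]'
```

```text
clock: 14.6
position: [0.5766, -0.1305, 0.016]
eef_rot: [-0.026, 1.0, -0.0, -0.0]
force: [-1.7, -4.6, -0.3]
width: -0.0003
```

```bash
python3 -m creep '[[[0,0,0],[0,0,0],1],[[8,-8,0],[0,0,0],1],[[18,-18,0],[0,0,0],1],[[18,-18,-40],[0,0,0],1],[[18,-18,-80],[0,0,0],1],[[40,-60,-110],[0,0,0],1],[[60,-100,-110],[0,0,0],1],[[70,-140,-110],[0,0,0],1],[[70,-140,-110],[0,0,0],1],[[70,-140,-110],[0,0,0],1]]' | egrep 'clock|pos'
python3 -c "
from h import *
block(r.get_image('top')); tcpF()"
```

```text
clock: 15.43
position: [0.5121, -0.2781, 0.1265]
block F [-79.2  -2.3] long axis 51.5 size 87.8 118.0 lo 133 corners +u+v,+u-v,-u-v,-u+v [[-77.0, 73.0], [-7.0, 17.0], [-81.0, -77.0], [-152.0, -21.0]]
tcp F [-172.8 -221.5] z 125.9 tool y deg in F 89.77000000000001 tz [ 0.     0.001 -1.   ] w 0.0003 f [-0.2 -0.1 -1. ] t 15.48
```

y is now centred: block at (-79,-2), long axis 51.5°. Next comes the near-left corner (-152,-21), starting along the side's normal and swinging round to +x.

```bash
python3 -m creep '[[[0,40,0],[0,0,0],1],[[0,232,0],[0,0,0],1],[[0,232,0],[0,0,0],1],[[0,232,0],[0,0,0],1],[[0,232,0],[0,0,0],1],[[0,232,0],[0,0,0],1],[[0,232,0],[0,0,0],1],[[0,232,0],[0,0,0],1],[[0,232,40],[0,0,0],1],[[0,232,70],[0,0,0],1],[[0,232,90],[0,0,0],1],[[0,232,105],[0,0,0],1],[[0,232,110],[0,0,0],1],[[0,232,110],[0,0,0],1]]' | egrep 'clock|force'
python3 -c "
from h import *
tcpF()"
```

```text
clock: 16.65
force: [0.6, 0.0, -0.4]
tcp F [-172.8   11.8] z 14.5 tool y deg in F 89.94000000000001 tz [-0.003  0.001 -1.   ] w 0.0003 f [ 0.6  0.  -0.4] t 16.65
```

```bash
python3 -m creep '[[[-3,-2.5,0],[0,0,0],1],[[-6,-5,0],[0,0,0],1],[[-9,-7.5,0],[0,0,0],1],[[-11,-9,0],[0,0,0],1],[[-13,-10.5,0],[0,0,0],1],[[-15,-12,0],[0,0,0],1],[[-17,-13.5,0],[0,0,0],1],[[-19,-15,0],[0,0,0],1],[[-21,-16.5,0],[0,0,0],1],[[-23,-18,0],[0,0,0],1],[[-25,-19.5,0],[0,0,0],1],[[-27.5,-21,0],[0,0,0],1],[[-30,-22.5,0],[0,0,0],1],[[-32.5,-24,0],[0,0,0],1],[[-35,-25.5,0],[0,0,0],1],[[-37.5,-27,0],[0,0,0],1],[[-40,-28.5,0],[0,0,0],1],[[-42.5,-29.5,0],[0,0,0],1],[[-45,-30.5,0],[0,0,0],1],[[-45,-30.5,0],[0,0,0],1]]' | egrep 'clock|force|pos'
python3 -m creep '[[[8,6,0],[0,0,0],1],[[18,12,0],[0,0,0],1],[[18,12,-40],[0,0,0],1],[[18,12,-80],[0,0,0],1],[[50,50,-110],[0,0,0],1],[[60,90,-110],[0,0,0],1],[[70,130,-110],[0,0,0],1],[[70,170,-110],[0,0,0],1],[[70,210,-110],[0,0,0],1],[[70,210,-110],[0,0,0],1]]' | egrep 'clock|pos'
python3 -c "
from h import *
block(r.get_image('top')); tcpF()"
```

```text
clock: 18.32
position: [0.5457, -0.0707, 0.0146]
force: [-10.2, -3.0, 0.3]
clock: 19.15
position: [0.4678, 0.1406, 0.127]
block F [-62.5  -7.7] long axis 67.5 size 87.8 118.0 lo 129 corners +u+v,+u-v,-u-v,-u+v [[-81.0, 65.0], [2.0, 30.0], [-44.0, -80.0], [-127.0, -46.0]]
tcp F [-195.8  195.6] z 126.8 tool y deg in F 90.28 tz [ 0.003  0.002 -1.   ] w -0.0 f [0.2 1.  1.5] t 19.2
```

67.5° now; the far corner touches the fence at about (2,30). Next I push the near-left corner squarely towards the fence.

```bash
python3 -m creep '[[[0,-40,0],[0,0,0],1],[[-39,-229,0],[0,0,0],1],[[-39,-229,0],[0,0,0],1],[[-39,-229,0],[0,0,0],1],[[-39,-229,0],[0,0,0],1],[[-39,-229,0],[0,0,0],1],[[-39,-229,0],[0,0,0],1],[[-39,-229,0],[0,0,0],1],[[-39,-229,40],[0,0,0],1],[[-39,-229,70],[0,0,0],1],[[-39,-229,90],[0,0,0],1],[[-39,-229,105],[0,0,0],1],[[-39,-229,111],[0,0,0],1],[[-39,-229,111],[0,0,0],1]]' | egrep 'clock|force'
python3 -c "
from h import *
tcpF()"
python3 -m creep '[[[-4,0,0],[0,0,0],1],[[-8,0,0],[0,0,0],1],[[-11,0,0],[0,0,0],1],[[-14,0,0],[0,0,0],1],[[-16,0,0],[0,0,0],1],[[-18,0,0],[0,0,0],1],[[-20,0,0],[0,0,0],1],[[-22,0,0],[0,0,0],1],[[-24,0,0],[0,0,0],1],[[-26,0,0],[0,0,0],1],[[-28,0,0],[0,0,0],1],[[-30,0,0],[0,0,0],1],[[-32,0,0],[0,0,0],1],[[-34,0,0],[0,0,0],1],[[-36,0,0],[0,0,0],1],[[-38,0,0],[0,0,0],1],[[-40,0,0],[0,0,0],1],[[-40,0,0],[0,0,0],1]]'
python3 -c "
from h import *
tcpF(); block(r.get_image('top'))"
```

```text
clock: 20.37
force: [-0.7, 0.7, -0.4]
tcp F [-158.6  -36.3] z 13.6 tool y deg in F 90.05000000000001 tz [-0.003  0.001 -1.   ] w 0.0002 f [-0.7  0.7 -0.4] t 20.37
clock: 21.87
position: [0.557, -0.0891, 0.0142]
eef_rot: [-0.026, 1.0, 0.0, -0.002]
force: [-5.8, -2.5, -1.4]
width: 0.0
tcp F [-118.8  -37.5] z 14.2 tool y deg in F 90.0 tz [-0.003  0.    -1.   ] w 0.0 f [-5.8 -2.5 -1.4] t 21.87
block F [-49.4 -70. ] long axis 64.6 size 59.8 99.6 lo 125 corners +u+v,+u-v,-u-v,-u+v [[-64.0, 4.0], [17.0, -35.0], [-34.0, -143.0], [-116.0, -105.0]]
```

```bash
python3 -m creep '[[[-2,0,0],[0,0,0],1],[[-4,0,0],[0,0,0],1],[[-6,0,0],[0,0,0],1],[[-8,0,0],[0,0,0],1],[[-10,0,0],[0,0,0],1],[[-10,0,0],[0,0,0],1]]' | egrep 'clock|force|pos'
python3 -m creep '[[[8,0,0],[0,0,0],1],[[18,0,0],[0,0,0],1],[[18,0,-40],[0,0,0],1],[[18,0,-80],[0,0,0],1],[[40,50,-110],[0,0,0],1],[[50,90,-110],[0,0,0],1],[[60,130,-110],[0,0,0],1],[[70,170,-110],[0,0,0],1],[[80,210,-110],[0,0,0],1],[[80,230,-110],[0,0,0],1],[[80,230,-110],[0,0,0],1]]' | egrep 'clock|pos'
python3 -c "
from h import *
block(r.get_image('top')); tcpF()"
```

```text
clock: 22.42
position: [0.5679, -0.0888, 0.0147]
force: [-3.1, -2.1, -0.3]
clock: 23.33
position: [0.4747, 0.1427, 0.1253]
block F [-48.9  -5.9] long axis 85.3 size 87.6 117.6 lo 125 corners +u+v,+u-v,-u-v,-u+v [[-89.0, 58.0], [1.0, 50.0], [-9.0, -69.0], [-99.0, -62.0]]
tcp F [-188.1  195.6] z 125.4 tool y deg in F 90.30000000000001 tz [ 0.002  0.001 -1.   ] w 0.0 f [ 0.5 -0.3 -0.4] t 23.38
```

85.3° and centred in y. Last push: squarely towards the fence, just right of the block's middle, until the force shows the long side has seated.

```bash
python3 -m creep '[[[0,-40,0],[0,0,0],1],[[-50,-221,0],[0,0,0],1],[[-50,-221,0],[0,0,0],1],[[-50,-221,0],[0,0,0],1],[[-50,-221,0],[0,0,0],1],[[-50,-221,0],[0,0,0],1],[[-50,-221,0],[0,0,0],1],[[-50,-221,0],[0,0,0],1],[[-50,-221,40],[0,0,0],1],[[-50,-221,70],[0,0,0],1],[[-50,-221,90],[0,0,0],1],[[-50,-221,105],[0,0,0],1],[[-50,-221,110],[0,0,0],1],[[-50,-221,110],[0,0,0],1]]' | egrep 'clock|force'
python3 -c "
from h import *
tcpF()"
python3 -m creep '[[[-4,0,0],[0,0,0],1],[[-8,0,0],[0,0,0],1],[[-12,0,0],[0,0,0],1],[[-15,0,0],[0,0,0],1],[[-18,0,0],[0,0,0],1],[[-20,0,0],[0,0,0],1],[[-22,0,0],[0,0,0],1],[[-24,0,0],[0,0,0],1],[[-26,0,0],[0,0,0],1],[[-28,0,0],[0,0,0],1],[[-30,0,0],[0,0,0],1],[[-32,0,0],[0,0,0],1],[[-32,0,0],[0,0,0],1]]' | egrep 'force'
python3 -c "
from h import *
tcpF()"
```

```text
clock: 24.55
force: [-0.2, -0.2, 0.7]
tcp F [-138.8  -27.2] z 13.7 tool y deg in F 90.04 tz [-0.003  0.001 -1.   ] w -0.0004 f [-0.2 -0.2  0.7] t 24.55
force: [-4.5, -1.9, 2.8]
tcp F [-106.4  -28.6] z 14.7 tool y deg in F 90.01 tz [-0.003 -0.    -1.   ] w 0.0001 f [-4.5 -1.9  2.8] t 25.63
```

```bash
python3 -m creep '[[[-1,0,0],[0,0,0],1],[[-2,0,0],[0,0,0],1],[[-3,0,0],[0,0,0],1],[[-3,0,0],[0,0,0],1]]' | egrep 'force|pos'
python3 -m creep '[[[-1,0,0],[0,0,0],1],[[-2,0,0],[0,0,0],1],[[-2,0,0],[0,0,0],1]]' | egrep 'force|pos'
```

```text
position: [0.5713, -0.0799, 0.0146]
force: [-5.5, -3.3, 1.8]
position: [0.5734, -0.08, 0.0145]
force: [-5.7, -2.7, 2.2]
```

```bash
python3 -m creep '[[[-1,0,0],[0,0,0],1],[[-2,0,0],[0,0,0],1],[[-2,0,0],[0,0,0],1]]' | egrep 'force|pos'
python3 -m creep '[[[-1,0,0],[0,0,0],1],[[-1,0,0],[0,0,0],1]]' | egrep 'force|pos'
python3 -m creep '[[[-1,0,0],[0,0,0],1],[[-1,0,0],[0,0,0],1]]' | egrep 'force|pos'
```

```text
position: [0.5754, -0.0799, 0.0145]
force: [-6.0, -4.5, 2.2]
position: [0.5762, -0.0798, 0.0144]
force: [-5.6, -4.2, 1.7]
position: [0.5763, -0.0798, 0.0144]
force: [-9.6, -3.3, 5.4]
```

It stalls and the force rises, so it is seating. A little more, then I back off and look.

```bash
python3 -m creep '[[[-1,0,0],[0,0,0],1],[[-1,0,0],[0,0,0],1]]' | egrep 'force|pos'
python3 -m creep '[[[0,0,0],[0,0,0],1],[[2,0,0],[0,0,0],1],[[6,0,0],[0,0,0],1],[[18,0,0],[0,0,0],1],[[18,0,-40],[0,0,0],1],[[18,0,-80],[0,0,0],1],[[40,50,-110],[0,0,0],1],[[50,90,-110],[0,0,0],1],[[60,130,-110],[0,0,0],1],[[70,170,-110],[0,0,0],1],[[80,210,-110],[0,0,0],1],[[80,230,-110],[0,0,0],1],[[80,230,-110],[0,0,0],1]]' | egrep 'clock|pos'
python3 -c "
from h import *
p=r.get_image('top'); block(p); tcpF()
c=p['color'][122:262,205:375,::-1]
cv2.imwrite('pics/crop3.png',cv2.resize(c,None,fx=4.5,fy=4.2,interpolation=cv2.INTER_CUBIC))"
```

```text
position: [0.5762, -0.0798, 0.0144]
force: [-14.0, -3.8, 8.1]
clock: 28.05
position: [0.4863, 0.1523, 0.1252]
block F [-43.8  -3.6] long axis 90.0 size 87.7 118.2 lo 125 corners +u+v,+u-v,-u-v,-u+v [[-89.0, 56.0], [1.0, 56.0], [1.0, -64.0], [-89.0, -64.0]]
tcp F [-176.   204.6] z 125.2 tool y deg in F 90.30000000000001 tz [ 0.001  0.001 -1.   ] w -0.0003 f [-0.5 -0.5  0.7] t 28.1
```

View pics/crop3.png

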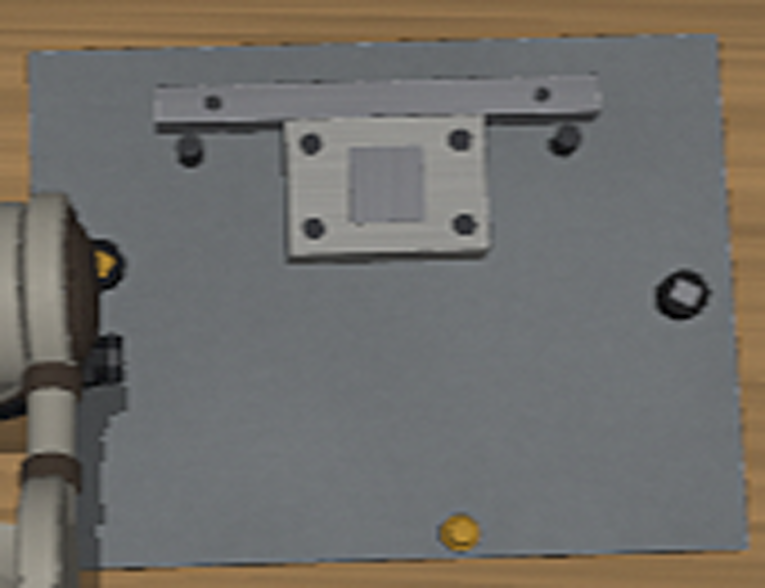

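The crop shows the block's long side along the fence with no gap between (285,120) and (487,115), between the pins at (190,150) and (565,138). Specimens and weight are in their old places. The measured angle is 90.0°. I raise the hand and hand in.

```bash
python3 -m creep '[[[0,0,-35],[0,0,0],1],[[0,0,-70],[0,0,0],1],[[0,0,-90],[0,0,0],1],[[0,0,-90],[0,0,0],1],[[0,0,-90],[0,0,0],1],[[0,0,-90],[0,0,0],1]]' | egrep 'clock|force|pos'
python3 -c "
from h import *
block(r.get_image('top')); print(r.finish_job())"
```

```text
clock: 28.6
position: [0.4878, 0.1459, 0.214]
force: [0.3, -0.6, 0.3]
block F [-43.8  -3.6] long axis 90.0 size 87.7 118.2 lo 125 corners +u+v,+u-v,-u-v,-u+v [[-89.0, 56.0], [1.0, 56.0], [1.0, -64.0], [-89.0, -64.0]]
the job is handed in; nothing more can be done
None
```

The die block now lies with one long side flush along the steel fence, between the two stop pins, and the job is handed in at about 28.7 s. I turned it about 67° with shut-fingertip pushes on its corners and seated it with one last straight push at the fence.

**Last checks**
- **Angle:** the top camera puts the long side parallel to the fence, 90.0° measured against the fence's normal.
- **Position:** the block's centre is at (-44, -4) mm in fence coordinates. Its short ends stand about 51 and 43 mm from the pin axes, and no gap shows at the fence. The 1 mm difference from the ideal -45 is within calibration.
- **Seating:** the final push stalled, with 14 N of contact force along the push.
- **Bystanders:** both specimens and the weight on the plate look unmoved. I did not check the things on the table again; the hand kept clear of them.
- **Hand:** it was drawn clear at z = 0.21 m with no contact force.

**What disagreed**
- **Fingertip reach:** the fingertips ended about 27 mm higher than the stated 17 mm ahead of the tool point. The first push passed over the block without moving it. I confirmed this by lowering the hand over bare plate, and from then on worked lower.
- **Second nudge:** the push on the right-hand corner turned the block only 4° instead of the roughly 14° I expected; later pushes made this up.

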